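Open the colorimeter and switch it on

TASK

Get the bench colorimeter ready for a sample without picking anything up: with a fingertip under the lip of its lid, flip the lid right back past upright until it rests open by itself and let go of it, then press the round key under the lid all the way down and let it come back up. Do not press the bar-shaped key, do not lift, tip or shove the meter out of its place, and leave the jar, dropper bottle and glass cell beside it standing where they are.

Things in the scene. Friction and masses are not known exactly. Their poses are not given: they have to be found in the camera images.
- meter: bench colorimeter, a grey loose box of 2 kg, 110 (x) x 140 (y) x 60 mm high, standing on four rubber feet on the worktop, with a white hinged lid on top (closed, the whole is 85 mm high). Origin: centre of its underside. Its x axis points from its front (display, lid's lip) to its back (hinge), y to the left for someone facing its front, z up; left and right are meant so below. The lid faces roughly towards the robot.
- lid (a joint): angle of the lid, rad: 0 = closed, grows as it opens, 1.95 = leaning back on its stop. The hinge is nearly free and the lid weighs about 0.12 kg: it falls shut when let go below about 1.4, and falls on to its stop and stays there when past about 1.5.
- lid_hinge (a point): middle of the lid's hinge line, 56 mm behind the meter's centre and 66 mm above its underside; the line runs along the meter's y axis.
- lip_edge (a point): middle of the lower front edge of the lid's lip. The lip is a flat tongue, 64 mm wide (y) and 5 mm thick, at the bottom of the lid's front wall; it sticks out 27 mm from that wall and its edge stands 26 mm in front of the meter's body, at 65 mm above the worktop when closed, with nothing below it. The edge is 137 mm from the hinge line. Moves with the lid; the point turns with it.
- round_key_top (a point): centre of the top of the round key (grey, 26 mm across), on the meter's deck under the lid, 18 mm in front of the meter's centre and 42 mm to its left (meter's +y), 68 mm above the worktop and 7 mm above the deck. The lid covers it when closed.
- round_key (a joint): travel of the round key, m: 0 = up, 0.005 = all the way down; sprung, needs about 4 N and comes back up by itself.
- bar_key_top (a point): centre of the top of the bar-shaped key (grey, 28 x 11 mm, sprung, 5 mm travel) that must not be pressed, mirrored on the meter's right, 84 mm from the round key.
- bar_key (a joint): travel of the bar-shaped key, m: 0 = up, 0.005 = down.
- jar: white screw-top jar, 50 mm across and 98 mm high, loose, standing to the left of the meter near its back. Origin: centre of its underside.
- dropper: small white dropper bottle, 27 mm across and 85 mm high, loose, standing to the left of the meter. Origin: centre of its underside.
- cell: clear square sample cell, 23 x 23 x 102 mm high, loose, standing to the right of the meter. Origin: centre of its underside.
There are look-alikes about, which are no part of the job. Leave any green, orange or yellow look-alike of the dropper alone.

How it is judged:
By the outcome, as a careful person would: the job done as asked, in the order asked, and still so for the second after the job is handed in, with the robot touching nothing.
It also fails if it takes over 50 s, if anything falls off the work surface, if the arm or the gripper's body presses on something with over 40 N, if the wrist force passes 120 N, or if a joint passes its speed limit or range.

ROBOT

A 6-joint arm with a two-finger parallel gripper is mounted at the origin on a cart in front of the work surface, level with it; the furniture and walls round the work are solid. World frame = base frame: x ahead of the robot, y to its left, z up, the work surface at z = 0. Lengths are in mm, angles in rad, forces in N, time in s.
With the tool pointing down it reaches from about 400 to 925 mm from the base axis. Payload 12.5 kg.
Tool frame: the origin (TCP) lies between the finger pads; the fingertips stand 22 mm ahead of it and the grasp point (between the pads) lies 3 mm ahead of it (arm.tip_extent is the distance from the TCP to the fingertips, in mm); z points along the fingers, y is the line along which they close (so a half turn about z gives the same grasp; the last joint's range is limited). The gripper opens to 95 mm and grips with 3 to 60 N. Pads are 20 mm wide; open, the fingers measure 119 mm over their backs; the gripper's body (75 mm by 180 mm) begins 59 mm behind the grasp point.
Start: joints at [1.104, 0.491, 1.559, -0, 1.092, -0.106], TCP at [220.623, 584.782, 236.661] pointing down, gripper open.
Joint ranges: [-3.1, 3.1], [-0.84, 2.19], [0.05, 2.79], [-1.13, 4.28], [0.06, 2.93], [-2.69, 2.69]. Speed limits (rad/s): [2.22, 2.22, 2.79, 3.14, 3.14, 3.14].

INTERFACE

Orientations are given as a unit quaternion [x, y, z, w].
In Python, from rig import arm gives the robot as it stands.
- The arm moves only by the tool drive_tool, never from a script. Its argument "commands" is a list of rows, each a list of 7 numbers: the shift along the tool's x, y, z in units of 1 m (1.0 is 1 m), then the turn, a rotation vector about the tool's x, y, z in units of pi/2 rad (1.0 is pi/2 rad), then the gripper command: -1 is shut, 1 is fully open, values between are in proportion. In form: [[tx, ty, tz, ax, ay, az, claw], ...]. A call has exactly 8 rows; each row is the pose to reach, as a shift and turn from the pose commanded when the call began, along the tool's axes at that moment; what a row does not reach only later rows make up. A row lasts 1/8 s, in which the tool goes at most 62.5 mm and 10.7 degrees, less where a joint would pass 70% of its speed; a pose out of reach is approached as far as the arm can. A call with a number of a shift or a turn outside -1 to 1 is refused whole. A call with a gripper value outside its range is refused whole. The fingers move at their own pace and stop on an object; "force" is the grip in N (left out, the last holds). Time passes only in rows, so rows that repeat a pose let the fingers close, or fill a call up. It gives the time, the measured TCP pose, the force, the opening and the grip force at its end, in the units of the state.
- arm.get_state(): the state, without advancing time (a new reading comes with each control period).
- arm.get_image(name): name is "scene" or "side" or "wrist"; returns the picture (400x640x3 uint8, red, green, blue); there is no depth.
- arm.camera_model(name): a dict with "fx", "fy", "cx", "cy" (pixels), "xyz" and "rotation" of the camera in the world; the wrist camera has in their place "tool_from_camera" (4x4, takes a point from camera to tool coordinates, whose origin is the TCP and whose axes are the flange's). Camera axes: x right, y down, z forward; pixel columns grow to the right and rows downward; lengths in mm; the calibration is good to about 2 mm. A picture is of the moment at which its call begins: read the wrist's pose just before it. camera_model takes no time and is no camera call.
- arm.hand_in(): hands the job in; it is judged then, once.
The state is a dict: "time_s": time; "joints": joint angles; "joint_vel": joint speeds; "joint_torque": joint torques, N m; "position": TCP position; "orientation": TCP orientation; "wrist_force": force on the tool from outside, world axes, zero at the start; "ft_torque": the same for the moment, N m; "gripper_width": finger opening in mm; "grip_force": force on a finger pad.
Only numpy, scipy, OpenCV 4.12 (cv2) and the standard library are available. Lean on these libraries where they do the work, as an engineer would, in place of code of your own. Each camera call takes 0.05 s, during which the arm holds its last target. There are 200 camera calls.

## Working session

There is one attempt and no reset: what is moved stays moved. The work goes in short steps, Python scripts to look and compute and a tool call to move; the robot and the scene stay as the last step left them, time stands still between calls to the robot, and variables do not carry over. Pictures are saved under pics/ and viewed, at most 10 in all, crops included, and the job is handed in when it is done.

Besides the shell and the picture viewer there is one more tool, called after "Request:" as name([rows], argument=value, ...), one row to a line, values as JSON. drive_tool: Moves the arm, as the interface text tells. Its arguments: {"type":"object","properties":{"commands":{"type":"array"},"force":{"type":"number"}},"required":["commands"]}

```bash
mkdir -p pics; python3 - <<'E'
from rig import arm
import cv2, numpy as np
s=arm.get_state(); print(s['position'],s['orientation'],s['time_s'])
for n in ["scene","side"]:
    im=arm.get_image(n); cv2.imwrite(f"pics/{n}0.png",im[:,:,::-1]); print(n,arm.camera_model(n))
print(arm.camera_model("wrist"))
E
```

```text
[220.51846081 584.56842515 236.09104905] [ 1.79431927e-01  9.83770245e-01 -5.15964252e-04 -1.47679493e-04] 0.0
scene {'fx': 382.4204545481896, 'fy': 382.4204545481896, 'cx': 323.0057748921434, 'cy': 205.96802309915233, 'xyz': array([  26.13842482, -334.88843542,  551.73938613]), 'rotation': array([ 0.80160363, -0.39206451,  0.20436699, -0.40243158])}
side {'fx': 401.1282735216127, 'fy': 401.1282735216127, 'cx': 312.94989199691304, 'cy': 203.02753969073507, 'xyz': array([429.7618793 , 685.2087157 , 628.64949719]), 'rotation': array([-0.09866352,  0.90223475, -0.4179211 ,  0.03974821])}
{'fx': 275.85577637085555, 'fy': 275.85577637085555, 'cx': 321.3828556151763, 'cy': 201.7804668245394, 'tool_from_camera': array([[ 8.99562858e-05, -9.55291752e-01, -2.95664779e-01,
         8.44010947e+01],
       [ 9.99999980e-01,  1.38957975e-04, -1.44721747e-04,
         3.15066760e-01],
       [ 1.79336471e-04, -2.95664760e-01,  9.55291745e-01,
        -1.47612435e+02],
       [ 0.00000000e+00,  0.00000000e+00,  0.00000000e+00,
         1.00000000e+00]])}
```

View pics/scene0.png

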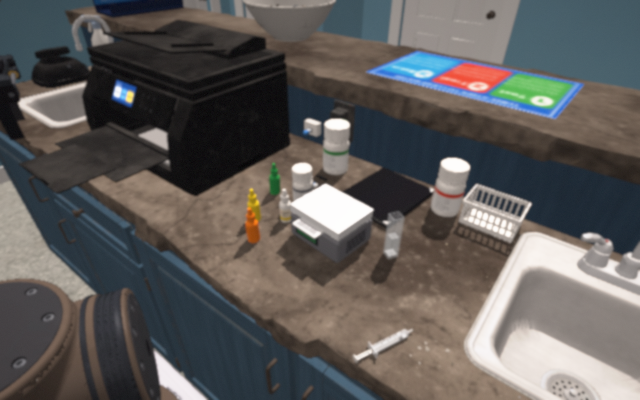

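View pics/side0.png

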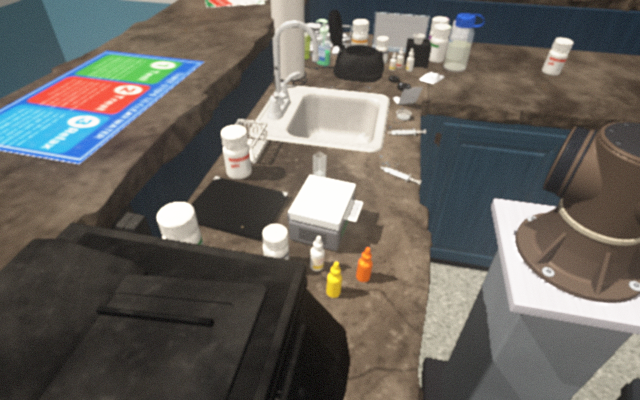

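The scene view shows the meter at about (332,222), with the lip at (307,230), the cell at (394,235), the dropper at (285,207) and the jar at (302,178). In the side view the meter is at (323,210) and the lip at (354,211). I'll enlarge both.

```bash
python3 - <<'E'
import cv2
for n,(x,y) in {"scene":(265,155),"side":(245,150)}.items():
    im=cv2.imread(f"pics/{n}0.png")[y:y+115,x:x+155]
    im=cv2.resize(im,None,fx=5,fy=5,interpolation=cv2.INTER_CUBIC)
    for k in range(0,155,20): cv2.putText(im,str(x+k),(k*5,10),0,.4,(0,0,255)); cv2.line(im,(k*5,12),(k*5,18),(0,0,255))
    for k in range(0,115,20): cv2.putText(im,str(y+k),(0,k*5+4),0,.4,(0,0,255))
    cv2.imwrite(f"pics/{n}0c.png",im)
E
```

```text
(no output)
```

View pics/scene0c.png

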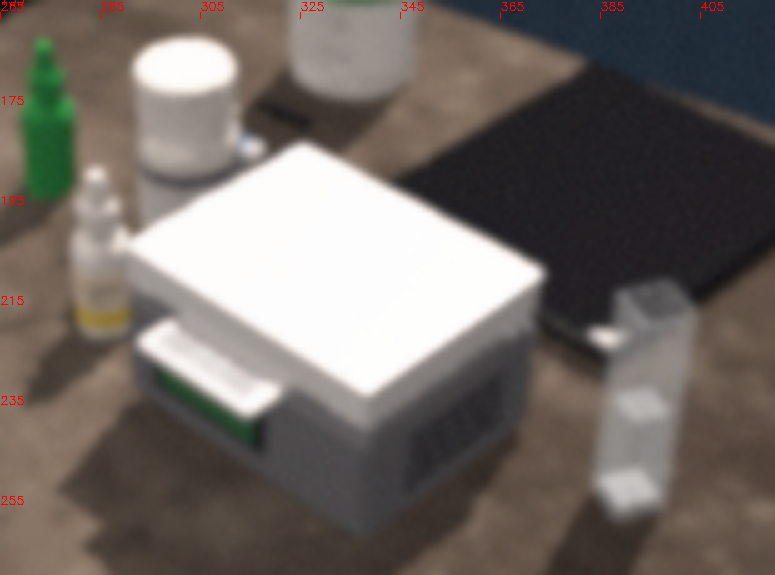

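View pics/side0c.png

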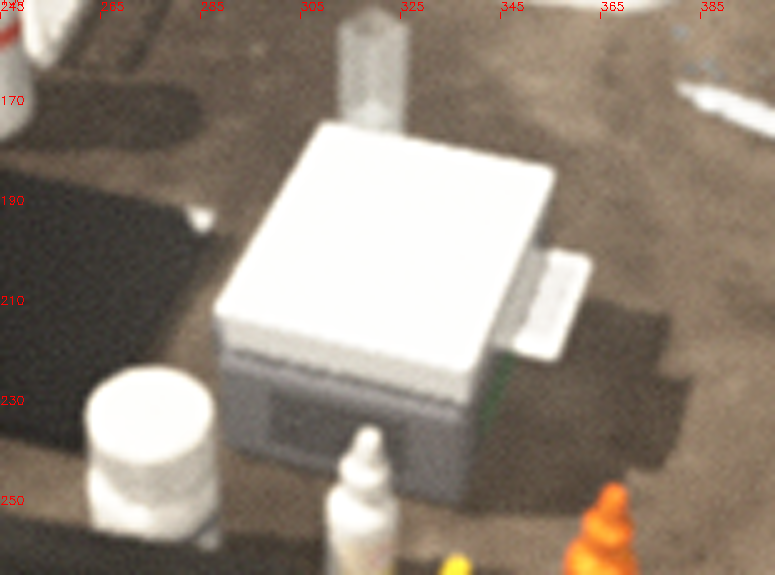

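The scene crop shows the lid-top corners at about (326,184), (374,209), (339,234) and (291,204), with the lip's outer edge from (293,223) to (314,237). In the side crop the corners are at (309,175), (356,184), (338,225) and (288,212), with the lip from (363,202) to (357,222). Next I'll fit the meter's pose and the neighbours.

```bash
cat > h.py <<'E'
from rig import arm
import numpy as np
from scipy.spatial.transform import Rotation as R
from scipy.optimize import least_squares
def proj(n,P):
    m=arm.camera_model(n); q=R.from_quat(m['rotation']).inv().apply(np.atleast_2d(P)-m['xyz'])
    return np.c_[m['fx']*q[:,0]/q[:,2]+m['cx'],m['fy']*q[:,1]/q[:,2]+m['cy']]
def onz(n,uv,z):
    m=arm.camera_model(n); d=R.from_quat(m['rotation']).apply([(uv[0]-m['cx'])/m['fx'],(uv[1]-m['cy'])/m['fy'],1])
    return m['xyz']+d*(z-m['xyz'][2])/d[2]
E
python3 - <<'E'
from h import *
c={'scene':[(326,183.6),(373.6,209),(338.6,234),(291.4,203.6),(293,223.4),(314.4,237.4)],
'side':[(288.4,212.4),(309.4,174.8),(355.6,184),(338,225),(356.6,221.6),(363.2,202.4)]}
for n in c: print(n,[np.round(onz(n,p,85 if i<4 else 70)).tolist() for i,p in enumerate(c[n])])
# model: BL,BR,FR,FL, lip L,R ; lid half sizes free
def M(v):
    x,y,t,xb,xf,hw=v; P=np.array([[xb,hw,85],[xb,-hw,85],[xf,-hw,85],[xf,hw,85],[-81,32,70],[-81,-32,70]],float)
    a=R.from_euler('z',t).apply(P); return a+[x,y,0]
f=lambda v:np.r_[(proj('scene',M(v))-c['scene']).ravel(),(proj('side',M(v))-c['side']).ravel()]
r=least_squares(f,[580,30,0,55,-55,70],loss='soft_l1'); print(r.x.round(2),np.abs(r.fun).max(),r.fun.round(1))
for n,k,p,z in [('cell base','scene',(390.6,254),0),('cell top','scene',(396,215),102),('cell top','side',(320,154.5),102),('jar','scene',(302.2,168),98),('jar','side',(275,231),98),('drop','scene',(284,189.4),85),('drop','side',(319,236),85)]: print(n,k,onz(k,p,z).round())
E
```

```text
scene [[604.0, 93.0, 85.0], [589.0, -40.0, 85.0], [481.0, -30.0, 85.0], [499.0, 103.0, 85.0], [465.0, 71.0, 70.0], [458.0, 10.0, 70.0]]
side [[602.0, 99.0, 85.0], [588.0, -37.0, 85.0], [481.0, -26.0, 85.0], [497.0, 113.0, 85.0], [463.0, 79.0, 70.0], [457.0, 15.0, 70.0]]
[ 5.4184e+02  3.3330e+01 -1.1000e-01  5.4420e+01 -5.2460e+01  6.7870e+01] 2.134503273180428 [-0.6 -0.1 -0.1  0.1 -0.3 -0.7 -1.6 -0.3 -1.5 -0.7 -0.3  0.1 -0.4 -1.4
  0.3 -0.9 -0.5 -0.6  0.4 -2.1 -0.4 -1.6  0.1 -1.3]
cell base scene [579. -97.   0.]
cell top scene [579. -95. 102.]
cell top side [576. -99. 102.]
jar scene [606. 164.  98.]
jar side [609. 169.  98.]
drop scene [528. 151.  85.]
drop side [527. 151.  85.]
```

```bash
cat >> h.py <<'E'
MX,MY,YAW=542.,33.,-0.11
Rm=R.from_euler('z',YAW)
def W(p): return Rm.apply(p)+[MX,MY,0]
def Rt(d):  # tool pitched d rad below horizontal, heading = meter x, camera side back
    z=[np.cos(d),0,-np.sin(d)]; x=[-np.sin(d),0,-np.cos(d)]
    return Rm*R.from_matrix(np.c_[x,np.cross(z,x),z])
def rel(p,Rr,s=None):
    s=s or arm.get_state(); R0=R.from_quat(s['orientation'])
    return np.r_[R0.inv().apply(np.array(p)-s['position'])/1000,(R0.inv()*Rr).as_rotvec()/(np.pi/2)].round(4)
def corner(c,d): # TCP for upper tip corner at meter point c
    r=Rt(d); return W(c)-22*r.apply([0,0,1])+10*r.apply([1,0,0])
E
python3 - <<'E'
from h import *
print(rel([440,60,300],Rt(np.pi/2)))
E
```

```text
[-3.905e-01 -4.134e-01 -6.350e-02 -6.000e-04 -1.000e-04 -1.596e-01]
```

Request:
drive_tool([
  [-0.02,-0.02,-0.03,0,0,0,-1],
  [-0.06,-0.06,-0.06,0,0,-0.03,-1],
  [-0.1,-0.105,-0.063,0,0,-0.06,-1],
  [-0.14,-0.15,-0.063,0,0,-0.08,-1],
  [-0.18,-0.19,-0.063,0,0,-0.1,-1],
  [-0.22,-0.235,-0.063,0,0,-0.12,-1],
  [-0.26,-0.275,-0.063,0,0,-0.14,-1],
  [-0.3,-0.32,-0.063,0,0,-0.16,-1],
], force=10)

```text
time_s: 1.1
position: [388.7, 177.8, 299.6]
orientation: [0.054, 0.999, 0.0, 0.0]
wrist_force: [1.1, 0.9, -0.4]
gripper_width: 20.4
grip_force: 0.0
```

```bash
python3 - <<'E'
from h import *
s=arm.get_state(); print(s['joints'],s['position'],s['time_s'],s['gripper_width'])
d=np.pi/4
print(rel(W([-140,0,240]),Rt(d)))
E
```

```text
[ 2.74138752e-01  1.33525517e-01  1.91944610e+00  7.47145574e-05
  1.08833762e+00 -1.18865295e+00] [388.73062851 177.79187456 299.64083144] 1.1 20.351695055945
[-0.028  -0.1272  0.0596  0.0006 -0.4998  0.0011]
```

Request:
drive_tool([
  [0,-0.02,0.005,0,-0.06,0,-1],
  [-0.005,-0.04,0.01,0,-0.12,0,-1],
  [-0.01,-0.06,0.02,0,-0.19,0,-1],
  [-0.015,-0.08,0.03,0,-0.25,0,-1],
  [-0.02,-0.1,0.04,0,-0.31,0,-1],
  [-0.022,-0.115,0.045,0,-0.38,0,-1],
  [-0.025,-0.127,0.05,0,-0.44,0,-1],
  [-0.028,-0.127,0.06,0,-0.5,0,-1],
])

```text
time_s: 2.1
position: [401.7, 46.4, 268.2]
orientation: [0.053, 0.935, -0.023, 0.35]
wrist_force: [0.2, -0.1, 0.1]
gripper_width: 0.4
grip_force: 0.0
```

```bash
python3 - <<'E'
from h import *
import cv2
s=arm.get_state(); print(s['joints'],s['position'],W([-140,0,240]),(R.from_quat(s['orientation']).inv()*Rt(np.pi/4)).as_rotvec(),s['time_s'],s['gripper_width'])
im=arm.get_image("wrist"); cv2.imwrite("pics/w1.png",im[:,:,::-1])
E
```

```text
[ 1.22160923e-03 -2.43122805e-02  2.40171079e+00 -9.94327655e-01
  9.57116626e-02 -4.93771570e-01] [401.6651342   46.37107403 268.21708548] [402.84614629  48.36896212 240.        ] [-0.00737018 -0.06979593 -0.0004032 ] 2.1 0.35237544993924486
```

View pics/w1.png

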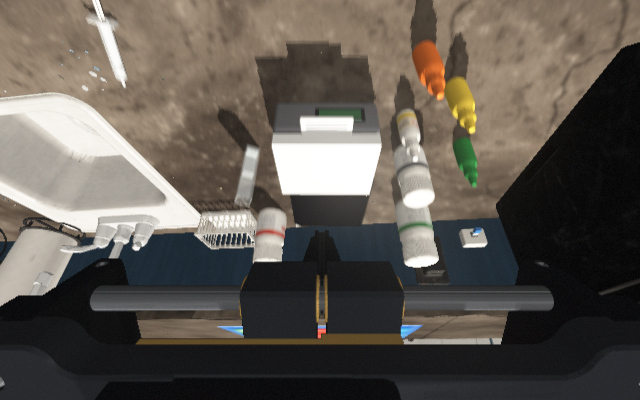

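The wrist camera view has the meter centred, with its lip at (327,123). The arm has run into its wrist singularity: q5 ≈ 0.1 and q4 is near its limit. I'll fit approximate kinematics and route through the flipped wrist (q4 ≈ π).

```bash
cat >> h.py <<'E'
def fk(q,k):
    r0,h,L2,L3,D,o,e=k; s=q[1]+q[2]
    Rr=R.from_euler('ZYZYZ',[q[0],s,q[3],q[4],q[5]+np.pi/2])
    w=np.array([r0+L2*np.sin(q[1])+L3*np.sin(s+e),o,h+L2*np.cos(q[1])+L3*np.cos(s+e)])
    return R.from_euler('z',q[0]).apply(w)+D*Rr.apply([0,0,1]),Rr
import json,os
K=np.array(json.load(open('k.json'))) if os.path.exists('k.json') else None
def ik(p,Rr,q0):
    f=lambda q:(lambda a:np.r_[(a[0]-p)/100,(a[1].inv()*Rr).as_rotvec()])(fk(q,K))
    lo=np.array([-3.1,-.84,.05,-1.13,.06,-2.69]);hi=np.array([3.1,2.19,2.79,4.28,2.93,2.69])
    r=least_squares(f,np.clip(q0,lo+.01,hi-.01),bounds=(lo,hi)); return r.x,np.abs(r.fun).max()
def Rc(d): return Rt(d)*R.from_euler('z',np.pi)   # camera up
E
cat > fit.py <<'E'
from h import *
s=arm.get_state()
data=json.load(open('d.json')) if os.path.exists('d.json') else [
 ([1.104,.491,1.559,0,1.092,-.106],[220.623,584.782,236.661],[.17943,.98377,-.0005,-.0001]),
 ([.274139,.133526,1.919446,0,1.088338,-1.188653],[388.73,177.79,299.64],[.054,.9985,0,0])]
data.append((list(s['joints']),list(s['position']),list(s['orientation']))); json.dump(data,open('d.json','w'))
pri=np.array([0,175,585,400,260,66,0])
g=lambda k:np.r_[np.concatenate([fk(q,k)[0]-p for q,p,_ in data]),(k-pri)/[40,40,40,40,40,10,.1]]
r=least_squares(g,pri); json.dump(list(r.x),open('k.json','w'))
print(r.x.round(2),np.abs(r.fun[:-7]).max().round(2)); q,p,o=data[-1]; print('rot err',(fk(q,r.x)[1].inv()*R.from_quat(o)).magnitude())
E
python3 fit.py
python3 - <<'E'
from h import *
q=None
for c,d in [((-120,0,45),50),((-70,0,45),50),((-60,0,120),45),((-10,0,170),38),((50,0,185),30)]:
    d=np.radians(d); r=Rc(d); p=W(c)-22*r.apply([0,0,1])-10*r.apply([1,0,0])
    q0=q if q is not None else np.array([.1,.5,2.6,3.0,1.,-1.4])
    q,e=ik(p,r,q0); print(c,p.round(),q.round(2),round(e,4))
E
```

```text
Traceback (most recent call last):
  File "fit.py", line 9, in <module>
    r=least_squares(g,pri); json.dump(list(r.x),open('k.json','w'))
  File "fit.py", line 8, in <lambda>
    g=lambda k:np.r_[np.concatenate([fk(q,k)[0]-p for q,p,_ in data]),(k-pri)/[40,40,40,40,40,10,.1]]
                                     ~~^^^^^
  File "h.py", line 24, in fk
    Rr=R.from_euler('ZYZYZ',[q[0],s,q[3],q[4],q[5]+np.pi/2])
  File "scipy/spatial/transform/_rotation.pyx", line 1413, in scipy.spatial.transform._rotation.Rotation.from_euler
ValueError: Expected axis specification to be a non-empty string of upto 3 characters, got ZYZYZ
Traceback (most recent call last):
  File "h.py", line 32, in ik
    r=least_squares(f,np.clip(q0,lo+.01,hi-.01),bounds=(lo,hi)); return r.x,np.abs(r.fun).max()
  File "h.py", line 30, in <lambda>
    f=lambda q:(lambda a:np.r_[(a[0]-p)/100,(a[1].inv()*Rr).as_rotvec()])(fk(q,K))
                                                                          ~~^^^^^
  File "h.py", line 23, in fk
    r0,h,L2,L3,D,o,e=k; s=q[1]+q[2]
    ^^^^^^^^^^^^^^^^
TypeError: cannot unpack non-iterable NoneType object
```

```bash
rm d.json; sed -i "s/Rr=R.from_euler('ZYZYZ',\[q\[0\],s,q\[3\],q\[4\],q\[5\]+np.pi\/2\])/Rr=R.from_euler('ZYZ',[q[0],s,q[3]])*R.from_euler('YZ',[q[4],q[5]+np.pi\/2])/" h.py
python3 fit.py
cat > plan.py <<'E'
from h import *
q=None
for c,d in [((-120,0,45),50),((-70,0,45),50),((-60,0,120),45),((-10,0,170),38),((50,0,185),30)]:
    d=np.radians(d); r=Rc(d); p=W(c)-22*r.apply([0,0,1])-10*r.apply([1,0,0])
    q0=q if q is not None else np.array([.1,.5,2.6,3.0,1.,-1.4])
    q,e=ik(p,r,q0); print(c,p.round(),q.round(2),round(e,4))
E
python3 plan.py
```

```text
[4.5500e+00 1.8163e+02 5.8748e+02 4.0393e+02 2.4515e+02 6.5860e+01
 9.0000e-02] 0.34
rot err 5.413567257745669e-16
(-120, 0, 45) [401.  49.  55.] [ 0.    0.74  2.71  3.23  1.   -1.53] 0.0
(-70, 0, 45) [451.  43.  55.] [-0.02  0.68  2.57  3.22  0.81 -1.56] 0.0
(-60, 0, 120) [460.  42. 128.] [-0.02  0.47  2.54  3.25  0.66 -1.59] 0.0
(-10, 0, 170) [509.  37. 176.] [-0.03  0.4   2.45  3.26  0.62 -1.61] 0.0
(50, 0, 185) [568.  30. 187.] [-0.03  0.47  2.37  3.24  0.75 -1.6 ] 0.0
```

```bash
cat > jp.py <<'E'
from h import *
def rows(q0,q1,n=8):
    p0,R0=fk(np.array(q0),K); out=[]
    for i in range(1,n+1):
        p,r=fk(np.array(q0)+(np.array(q1)-q0)*i/n,K)
        out.append(np.r_[R0.inv().apply(p-p0)/1000,(R0.inv()*r).as_rotvec()/(np.pi/2)].round(3).tolist()+[-1])
    return out
E
python3 - <<'E'
from jp import *
s=arm.get_state(); q=list(s['joints'])
Q=[q,[0,.1,2.3,0,.35,-1.5],[0,.1,2.3,1.07,.35,-1.52],[0,.1,2.3,2.13,.35,-1.54],[0,.1,2.3,3.2,.35,-1.56]]
for a,b in zip(Q,Q[1:]): print(fk(b,K)[0].round()); print(rows(a,b))
E
```

```text
[401.  66. 218.]
[[0.002, -0.004, 0.006, 0.013, 0.02, -0.001, -1], [0.005, -0.007, 0.011, 0.022, 0.043, -0.003, -1], [0.009, -0.008, 0.016, 0.027, 0.07, -0.004, -1], [0.014, -0.006, 0.021, 0.026, 0.098, -0.006, -1], [0.02, -0.003, 0.026, 0.02, 0.127, -0.008, -1], [0.026, 0.002, 0.03, 0.008, 0.156, -0.01, -1], [0.031, 0.01, 0.034, -0.01, 0.184, -0.012, -1], [0.035, 0.019, 0.037, -0.034, 0.21, -0.014, -1]]
[434. 140. 248.]
[[0.0, 0.011, -0.0, -0.029, 0.002, 0.078, -1], [-0.001, 0.022, -0.001, -0.058, 0.004, 0.157, -1], [-0.004, 0.033, -0.002, -0.087, 0.006, 0.235, -1], [-0.008, 0.044, -0.004, -0.116, 0.008, 0.314, -1], [-0.013, 0.053, -0.006, -0.146, 0.009, 0.392, -1], [-0.02, 0.062, -0.009, -0.175, 0.011, 0.47, -1], [-0.027, 0.07, -0.012, -0.204, 0.013, 0.549, -1], [-0.036, 0.076, -0.015, -0.233, 0.014, 0.627, -1]]
[496. 137. 305.]
[[-0.0, 0.011, -0.0, -0.029, 0.001, 0.078, -1], [-0.002, 0.022, -0.001, -0.058, 0.003, 0.155, -1], [-0.004, 0.033, -0.002, -0.087, 0.004, 0.233, -1], [-0.009, 0.043, -0.004, -0.116, 0.005, 0.311, -1], [-0.014, 0.052, -0.006, -0.144, 0.006, 0.388, -1], [-0.021, 0.061, -0.009, -0.173, 0.008, 0.466, -1], [-0.028, 0.069, -0.012, -0.202, 0.008, 0.544, -1], [-0.037, 0.075, -0.015, -0.231, 0.009, 0.621, -1]]
[525.  61. 332.]
[[-0.0, 0.011, -0.0, -0.029, 0.001, 0.078, -1], [-0.002, 0.022, -0.001, -0.058, 0.002, 0.157, -1], [-0.005, 0.033, -0.002, -0.088, 0.002, 0.235, -1], [-0.01, 0.043, -0.004, -0.117, 0.003, 0.314, -1], [-0.015, 0.053, -0.006, -0.146, 0.004, 0.392, -1], [-0.022, 0.061, -0.009, -0.175, 0.004, 0.47, -1], [-0.03, 0.069, -0.012, -0.204, 0.004, 0.549, -1], [-0.039, 0.075, -0.015, -0.233, 0.005, 0.627, -1]]
```

Request:
drive_tool([
  [0.005,-0.007,0.011,0.02,0.03,0,-1],
  [0.009,-0.008,0.016,0.027,0.07,0,-1],
  [0.014,-0.006,0.021,0.026,0.1,0,-1],
  [0.02,-0.003,0.026,0.02,0.13,0,-1],
  [0.026,0.002,0.03,0,0.16,-0.01,-1],
  [0.031,0.01,0.034,-0.01,0.18,-0.01,-1],
  [0.035,0.019,0.037,-0.03,0.21,-0.014,-1],
  [0.035,0.019,0.037,-0.03,0.21,-0.014,-1],
])

```text
time_s: 3.15
position: [402.2, 65.8, 217.5]
orientation: [0.038, 0.981, 0.005, 0.192]
wrist_force: [0.1, -0.6, 1.0]
gripper_width: 0.4
grip_force: 0.0
```

```bash
python3 fit.py; python3 plan.py|head -2; python3 - <<'E'
from h import *
s=arm.get_state(); print(s['joints'].round(3),s['position'],s['time_s'])
E
```

```text
[-3.0000e-02  1.9434e+02  5.8733e+02  4.1237e+02  2.4934e+02  6.5950e+01
  1.0000e-01] 0.17
rot err 5.42301106326721e-16
(-120, 0, 45) [401.  49.  55.] [ 0.    0.74  2.68  3.23  0.97 -1.53] 0.0
(-70, 0, 45) [451.  43.  55.] [-0.02  0.68  2.55  3.22  0.79 -1.56] 0.0
[ 0.003  0.105  2.292 -0.016  0.359 -1.476] [402.19012197  65.81784039 217.47664933] 3.15
```

The arm is at waypoint A as planned, so I'll sweep q4 to π in three calls.

Request:
drive_tool([
  [0,0.011,0,-0.03,0,0.08,-1],
  [-0.001,0.022,-0.001,-0.06,0,0.16,-1],
  [-0.004,0.033,-0.002,-0.09,0.01,0.24,-1],
  [-0.008,0.044,-0.004,-0.12,0.01,0.31,-1],
  [-0.013,0.053,-0.006,-0.15,0.01,0.39,-1],
  [-0.02,0.062,-0.009,-0.175,0.01,0.47,-1],
  [-0.027,0.07,-0.012,-0.205,0.01,0.55,-1],
  [-0.036,0.076,-0.015,-0.235,0.014,0.63,-1],
])

```text
time_s: 4.15
position: [434.9, 138.7, 247.1]
orientation: [0.463, 0.829, 0.269, 0.16]
wrist_force: [0.7, 0.5, -0.7]
gripper_width: 0.0
grip_force: 0.0
```

Request:
drive_tool([
  [0,0.011,0,-0.03,0,0.08,-1],
  [-0.002,0.022,-0.001,-0.06,0,0.155,-1],
  [-0.004,0.033,-0.002,-0.09,0,0.23,-1],
  [-0.009,0.043,-0.004,-0.116,0.005,0.31,-1],
  [-0.014,0.052,-0.006,-0.144,0.006,0.39,-1],
  [-0.021,0.061,-0.009,-0.173,0.008,0.466,-1],
  [-0.028,0.069,-0.012,-0.202,0.008,0.544,-1],
  [-0.037,0.075,-0.015,-0.231,0.01,0.62,-1],
])

```text
time_s: 5.15
position: [497.6, 134.6, 304.3]
orientation: [0.758, 0.459, 0.455, 0.088]
wrist_force: [0.4, 0.1, -0.1]
gripper_width: 0.3
grip_force: 0.0
```

```bash
python3 - <<'E'
from jp import *
s=arm.get_state(); q=s['joints']; print(q.round(3),s['position'],s['time_s'])
E
```

```text
[-0.007  0.103  2.302  2.141  0.351 -1.546] [497.57005841 134.57764451 304.28874591] 5.15
```

Request:
drive_tool([
  [0,0.011,0,-0.03,0,0.08,-1],
  [-0.002,0.022,-0.001,-0.06,0,0.157,-1],
  [-0.005,0.033,-0.002,-0.09,0,0.235,-1],
  [-0.01,0.043,-0.004,-0.117,0,0.314,-1],
  [-0.015,0.053,-0.006,-0.146,0,0.392,-1],
  [-0.022,0.061,-0.009,-0.175,0,0.47,-1],
  [-0.03,0.069,-0.012,-0.204,0,0.55,-1],
  [-0.039,0.075,-0.015,-0.233,0.005,0.627,-1],
])

```text
time_s: 6.15
position: [525.8, 57.9, 330.4]
orientation: [0.855, -0.039, 0.518, -0.007]
wrist_force: [-0.3, -0.5, 0.4]
gripper_width: 0.5
grip_force: 0.0
```

```bash
cat >> h.py <<'E'
def tcp(c,d): # camera-up TCP for upper tip corner at meter point c
    r=Rc(d); return W(c)-22*r.apply([0,0,1])-10*r.apply([1,0,0])
E
python3 - <<'E'
from jp import *
s=arm.get_state(); q=s['joints']; print(q.round(3),s['position'],s['time_s'])
d=np.radians(50)
p=tcp((-120,0,170),d); q1,e=ik(p,Rc(d),np.array([0,.6,2.6,3.2,.7,-1.5])); print(p,q1.round(2),e)
a=rows(q,q1)
for x in a: print(x,(R.from_quat(s['orientation']).apply(np.array(x[:3])*1000)+s['position']).round())
E
```

```text
[-3.000e-03  1.040e-01  2.303e+00  3.213e+00  3.550e-01 -1.566e+00] [525.77137255  57.89932045 330.44104845] 6.15
[401.05526417  48.56675757 180.42510165] [ 0.    0.22  2.54  3.37  0.32 -1.7 ] 1.9418133767601372e-11
[-0.025, 0.003, -0.001, -0.006, -0.031, -0.0, -1] [513.  57. 309.]
[-0.05, 0.006, -0.003, -0.012, -0.061, -0.0, -1] [500.  56. 287.]
[-0.074, 0.009, -0.006, -0.018, -0.092, -0.001, -1] [486.  55. 267.]
[-0.098, 0.012, -0.011, -0.024, -0.123, -0.002, -1] [470.  53. 248.]
[-0.122, 0.016, -0.016, -0.03, -0.154, -0.002, -1] [454.  51. 229.]
[-0.145, 0.019, -0.023, -0.035, -0.185, -0.003, -1] [437.  50. 212.]
[-0.167, 0.022, -0.031, -0.041, -0.216, -0.004, -1] [420.  49. 196.]
[-0.189, 0.025, -0.041, -0.046, -0.247, -0.005, -1] [401.  48. 181.]
```

Request:
drive_tool([
  [-0.025,0.003,-0.001,-0.006,-0.03,0,-1],
  [-0.05,0.006,-0.003,-0.012,-0.06,0,-1],
  [-0.074,0.009,-0.006,-0.018,-0.09,0,-1],
  [-0.098,0.012,-0.011,-0.024,-0.123,0,-1],
  [-0.122,0.016,-0.016,-0.03,-0.154,0,-1],
  [-0.145,0.019,-0.023,-0.035,-0.185,-0.003,-1],
  [-0.167,0.022,-0.031,-0.04,-0.216,-0.004,-1],
  [-0.189,0.025,-0.041,-0.046,-0.247,-0.005,-1],
])

```text
time_s: 7.15
position: [400.1, 47.3, 180.1]
orientation: [0.939, -0.05, 0.34, 0.02]
wrist_force: [0.5, -0.4, -0.8]
gripper_width: 0.5
grip_force: 0.0
```

```bash
python3 - <<'E'
from h import *
import cv2
s=arm.get_state(); print(s['joints'].round(3),s['position'],s['time_s'])
d=np.radians(50)
print(rel(tcp((-120,0,45),d),Rc(d),s))
a=arm.get_image("scene")[130:330,200:440]; b=arm.get_image("wrist")
a=cv2.resize(a,None,fx=2,fy=2); b=cv2.resize(b,(400,250)); b=cv2.copyMakeBorder(b,0,150,0,0,0)
cv2.imwrite("pics/m2.png",np.hstack([a,b[:400,:300+0] if 0 else b[:, :320]])[:,:,::-1])
cv2.imwrite("pics/w2.png",arm.get_image("wrist")[:,:,::-1])
E
```

```text
[-0.004  0.219  2.541  3.36   0.319 -1.701] [400.12808669  47.2949287  180.10394255] 7.15
[-0.0793 -0.0017  0.0962  0.0001  0.0015  0.0026]
```

View pics/w2.png

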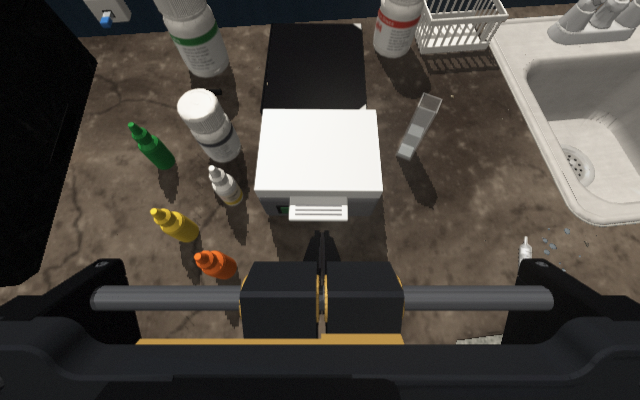

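The wrist view has the lid's front edge from (257,193) to (383,193), the lip's outer edge from (289,219) to (347,219), and the fingers centred at column 321. I'll check the meter pose against this while planning the descent.

```bash
python3 - <<'E'
from h import *
s=arm.get_state(); m=arm.camera_model('wrist'); T=m['tool_from_camera']; R0=R.from_quat(s['orientation'])
for uv,z,n in [((257,193),85,'FL'),((383,193),85,'FR'),((263,111),85,'BL'),((379,111),85,'BR'),((289,212),70,'lipL'),((347,212),70,'lipR')]:
    d=R0.apply(T[:3,:3]@[(uv[0]-m['cx'])/m['fx'],(uv[1]-m['cy'])/m['fy'],1]); o=s['position']+R0.apply(T[:3,3])
    p=o+d*(z-o[2])/d[2]; print(n,p.round(),Rm.inv().apply(p-[MX,MY,0]).round(1))
E
```

```text
FL [496. 105.  85.] [-53.1  66.6  85. ]
FR [483. -26.  85.] [-52.5 -65.3  85. ]
BL [604.  96.  85.] [54.7 69.5 85. ]
BR [590. -42.  85.] [ 55.5 -69.4  85. ]
lipL [478.  74.  70.] [-68.6  33.9  70. ]
lipR [471.  12.  70.] [-68.3 -28.4  70. ]
```

Request:
drive_tool([
  [-0.01,0,0.012,0,0,0,-1],
  [-0.02,0,0.024,0,0,0,-1],
  [-0.03,0,0.036,0,0,0,-1],
  [-0.04,0,0.048,0,0,0,-1],
  [-0.05,-0.001,0.06,0,0,0,-1],
  [-0.06,-0.002,0.072,0,0,0,-1],
  [-0.07,-0.002,0.085,0,0,0,-1],
  [-0.079,-0.002,0.096,0,0,0,-1],
])

```text
time_s: 8.3
position: [403.7, 49.0, 56.3]
orientation: [0.938, -0.05, 0.343, 0.019]
wrist_force: [-0.5, 0.8, 1.0]
gripper_width: 0.5
grip_force: 0.0
```

```bash
cat > lid.py <<'E'
from h import *
import sys
def pose(th,back=0):
    d=np.radians(50-20*min(max(th,0)/1.2,1)); m=max(d,th)
    E=np.array([56-137*np.cos(th),0,66+137*np.sin(th)-(1 if th<.1 else 0)]); C=E+20*np.array([np.cos(m),0,-np.sin(m)])
    return tcp(C+[back,0,0],d),Rc(d)
def show(ths):
    s=arm.get_state(); print(s['joints'].round(2),s['position'].round(1),s['time_s'])
    q=s['joints']
    for t in ths:
        p,r=pose(t); q,e=ik(p,r,q); print(round(t,2),rel(p,r,s).round(3).tolist(),q.round(2) if e<1e-3 else 'BAD')
E
python3 - <<'E'
from lid import *
d=np.radians(50)
s=arm.get_state()
print(rel(tcp((-80,0,38),d),Rc(d),s).round(3).tolist(), rel(tcp((-66,0,40),d),Rc(d),s).round(3).tolist())
show(np.linspace(0,1.75,8))
E
```

```text
[0.024, 0.001, 0.03, -0.0, -0.002, 0.002] [0.036, 0.001, 0.038, -0.0, -0.002, 0.002]
[ 0.    0.73  2.67  3.23  0.96 -1.54] [403.7  49.   56.3] 8.3
0.0 [0.04, 0.001, 0.029, -0.0, -0.002, 0.002] [-0.02  0.66  2.55  3.23  0.76 -1.56]
0.25 [0.066, 0.001, 0.006, -0.001, 0.045, 0.002] [-0.02  0.59  2.55  3.24  0.77 -1.57]
0.5 [0.096, 0.001, -0.01, -0.001, 0.091, 0.002] [-0.02  0.52  2.54  3.24  0.76 -1.58]
0.75 [0.127, 0.001, -0.017, -0.001, 0.137, 0.002] [-0.02  0.48  2.51  3.25  0.77 -1.59]
1.0 [0.155, 0.001, -0.016, -0.001, 0.184, 0.002] [-0.02  0.48  2.48  3.24  0.81 -1.59]
1.25 [0.182, 0.001, -0.008, -0.001, 0.221, 0.002] [-0.03  0.49  2.44  3.24  0.83 -1.59]
1.5 [0.208, 0.002, 0.007, -0.001, 0.221, 0.002] [-0.03  0.48  2.37  3.24  0.76 -1.6 ]
1.75 [0.229, 0.002, 0.027, -0.001, 0.221, 0.002] [-0.04  0.5   2.31  3.23  0.71 -1.61]
```

Request:
drive_tool([
  [0.008,0,0.01,0,0,0,-1],
  [0.016,0,0.02,0,0,0,-1],
  [0.024,0.001,0.03,0,0,0,-1],
  [0.03,0.001,0.034,0,0,0,-1],
  [0.036,0.001,0.038,0,0,0,-1],
  [0.036,0.001,0.038,0,0,0,-1],
  [0.038,0.001,0.034,0,0,0,-1],
  [0.04,0.001,0.029,0,0,0,-1],
])

```text
time_s: 9.3
position: [451.2, 42.8, 60.5]
orientation: [0.938, -0.05, 0.342, 0.019]
wrist_force: [-0.1, 0.5, 0.1]
gripper_width: 0.8
grip_force: 0.0
```

```bash
python3 - <<'E'
from lid import *
import cv2
show([0,.12,.25,.37,.5]); print(arm.get_state()['wrist_force'])
a=arm.get_image("scene")[160:280,250:410]; b=arm.get_image("side")[150:270,250:410]
cv2.imwrite("pics/m3.png",cv2.resize(np.hstack([a,b]),None,fx=2.5,fy=2.5,interpolation=cv2.INTER_CUBIC)[:,:,::-1])
E
```

```text
[-0.02  0.66  2.55  3.23  0.77 -1.57] [451.2  42.8  60.5] 9.3
0 [0.001, -0.0, 0.001, -0.0, -0.0, 0.003] [-0.02  0.66  2.55  3.23  0.76 -1.56]
0.12 [0.013, -0.0, -0.011, -0.0, 0.022, 0.003] [-0.02  0.62  2.55  3.23  0.77 -1.57]
0.25 [0.026, -0.0, -0.022, -0.0, 0.046, 0.003] [-0.02  0.59  2.55  3.24  0.77 -1.57]
0.37 [0.04, -0.0, -0.03, -0.0, 0.068, 0.003] [-0.02  0.55  2.55  3.24  0.77 -1.58]
0.5 [0.056, -0.0, -0.038, -0.0, 0.092, 0.003] [-0.02  0.52  2.54  3.24  0.76 -1.58]
[-0.06542612  0.46866023  0.05831815]
```

View pics/m3.png

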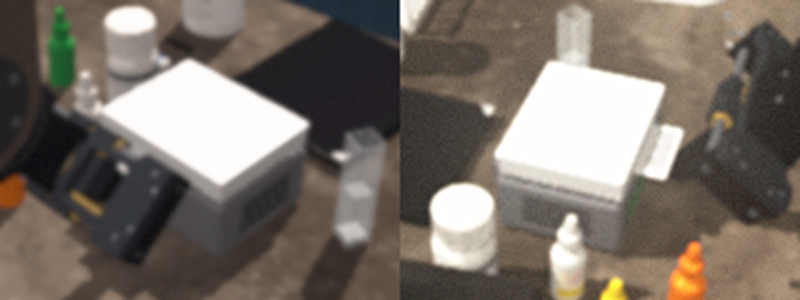

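In the side half the lip is at (660,150) with the finger reaching under it from the right, and nothing has moved. Time to lift.

Request:
drive_tool([
  [0.007,0,-0.005,0,0.01,0,-1],
  [0.013,0,-0.011,0,0.022,0,-1],
  [0.02,0,-0.017,0,0.034,0,-1],
  [0.026,0,-0.022,0,0.046,0,-1],
  [0.033,0,-0.026,0,0.057,0,-1],
  [0.04,0,-0.03,0,0.068,0,-1],
  [0.048,0,-0.034,0,0.08,0,-1],
  [0.056,0,-0.038,0,0.092,0,-1],
])

```text
time_s: 10.4
position: [470.5, 40.9, 126.0]
orientation: [0.911, -0.048, 0.409, 0.023]
wrist_force: [0.0, -0.8, -0.6]
gripper_width: 0.6
grip_force: 0.3
```

```bash
python3 - <<'E'
from lid import *
import cv2
show([.5,.62,.75,.87,1]); print(arm.get_state()['wrist_force'])
a=arm.get_image("scene")[140:280,250:410]; b=arm.get_image("side")[130:270,250:410]
cv2.imwrite("pics/m4.png",cv2.resize(np.hstack([a,b]),None,fx=2.5,fy=2.5,interpolation=cv2.INTER_CUBIC)[:,:,::-1])
E
```

```text
[-0.02  0.52  2.54  3.24  0.76 -1.58] [470.5  40.9 126. ] 10.4
0.5 [-0.001, -0.0, 0.0, -0.001, -0.001, 0.002] [-0.02  0.52  2.54  3.24  0.76 -1.58]
0.62 [0.016, 0.0, -0.002, -0.001, 0.021, 0.002] [-0.02  0.5   2.53  3.25  0.76 -1.59]
0.75 [0.031, 0.0, -0.003, -0.001, 0.045, 0.002] [-0.02  0.48  2.51  3.25  0.77 -1.59]
0.87 [0.045, 0.0, -0.001, -0.001, 0.068, 0.002] [-0.02  0.48  2.5   3.25  0.78 -1.59]
1 [0.059, 0.0, 0.003, -0.001, 0.092, 0.002] [-0.02  0.48  2.48  3.24  0.81 -1.59]
[ 0.04296767 -0.80820419 -0.56227048]
```

View pics/m4.png

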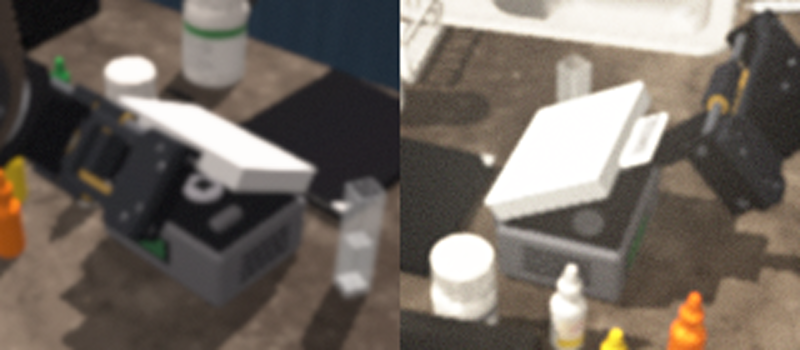

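The lid is up about 30° on the finger. The round key shows at (587,220) in the side half, the bar key at (227,217) in the scene half, and the meter hasn't moved. I'll carry on round the arc.

Request:
drive_tool([
  [0.008,0,-0.001,0,0.01,0,-1],
  [0.016,0,-0.002,0,0.02,0,-1],
  [0.024,0,-0.003,0,0.033,0,-1],
  [0.031,0,-0.003,0,0.045,0,-1],
  [0.038,0,-0.002,0,0.056,0,-1],
  [0.045,0,-0.001,0,0.068,0,-1],
  [0.052,0,0.001,0,0.08,0,-1],
  [0.059,0,0.003,0,0.092,0,-1],
])

```text
time_s: 11.5
position: [511.7, 36.5, 167.7]
orientation: [0.879, -0.046, 0.474, 0.026]
wrist_force: [-0.3, -0.4, -0.0]
gripper_width: 0.5
grip_force: 0.2
```

```bash
python3 - <<'E'
from lid import *
show([1,1.12,1.25,1.37,1.5,1.62,1.75,1.8]); print(arm.get_state()['wrist_force'])
E
```

```text
[-0.02  0.48  2.48  3.24  0.81 -1.59] [511.7  36.5 167.7] 11.5
1 [0.0, 0.0, -0.001, -0.001, -0.0, 0.002] [-0.02  0.48  2.48  3.24  0.81 -1.59]
1.12 [0.012, 0.0, 0.006, -0.001, 0.022, 0.002] [-0.02  0.48  2.47  3.24  0.83 -1.59]
1.25 [0.024, 0.0, 0.015, -0.001, 0.037, 0.002] [-0.03  0.49  2.44  3.24  0.83 -1.59]
1.37 [0.034, 0.0, 0.024, -0.001, 0.037, 0.002] [-0.03  0.48  2.41  3.24  0.79 -1.6 ]
1.5 [0.044, 0.0, 0.036, -0.001, 0.037, 0.002] [-0.03  0.48  2.37  3.24  0.76 -1.6 ]
1.62 [0.052, 0.0, 0.047, -0.001, 0.037, 0.002] [-0.04  0.49  2.34  3.24  0.73 -1.6 ]
1.75 [0.059, 0.0, 0.061, -0.001, 0.037, 0.002] [-0.04  0.5   2.31  3.23  0.71 -1.61]
1.8 [0.061, 0.0, 0.066, -0.001, 0.037, 0.002] [-0.04  0.51  2.29  3.23  0.71 -1.61]
[-0.31128927 -0.40121648 -0.04740419]
```

Request:
drive_tool([
  [0.006,0,0.003,0,0.01,0,-1],
  [0.012,0,0.006,0,0.022,0,-1],
  [0.018,0,0.01,0,0.03,0,-1],
  [0.024,0,0.015,0,0.037,0,-1],
  [0.029,0,0.019,0,0.037,0,-1],
  [0.034,0,0.024,0,0.037,0,-1],
  [0.039,0,0.03,0,0.037,0,-1],
  [0.044,0,0.036,0,0.037,0,-1],
])

```text
time_s: 12.5
position: [565.8, 30.8, 184.5]
orientation: [0.865, -0.046, 0.499, 0.028]
wrist_force: [-0.2, 0.3, -0.0]
gripper_width: 0.5
grip_force: 0.0
```

Request:
drive_tool([
  [0.003,0,0.004,0,0,0,-1],
  [0.006,0,0.008,0,0,0,-1],
  [0.009,0,0.012,0,0,0,-1],
  [0.012,0,0.018,0,0,0,-1],
  [0.014,0,0.022,0,0,0,-1],
  [0.016,0,0.027,0,0,0,-1],
  [0.017,0,0.03,0,0,0,-1],
  [0.017,0,0.03,0,0,0,-1],
])

```text
time_s: 13.5
position: [599.6, 27.1, 183.9]
orientation: [0.865, -0.046, 0.499, 0.028]
wrist_force: [0.3, 0.1, -0.1]
gripper_width: 0.8
grip_force: 0.0
```

```bash
python3 - <<'E'
from jp import *
import cv2
s=arm.get_state(); print(s['joints'].round(3),s['position'],s['wrist_force'],s['time_s'])
a=arm.get_image("scene")[140:280,250:410]; b=arm.get_image("side")[130:270,250:410]
cv2.imwrite("pics/m5.png",cv2.resize(np.hstack([a,b]),None,fx=2.5,fy=2.5,interpolation=cv2.INTER_CUBIC)[:,:,::-1])
E
```

```text
[-0.04   0.504  2.292  3.232  0.701 -1.609] [599.60604613  27.13954834 183.92456078] [ 0.33499706  0.10091028 -0.0612812 ] 13.5
```

View pics/m5.png

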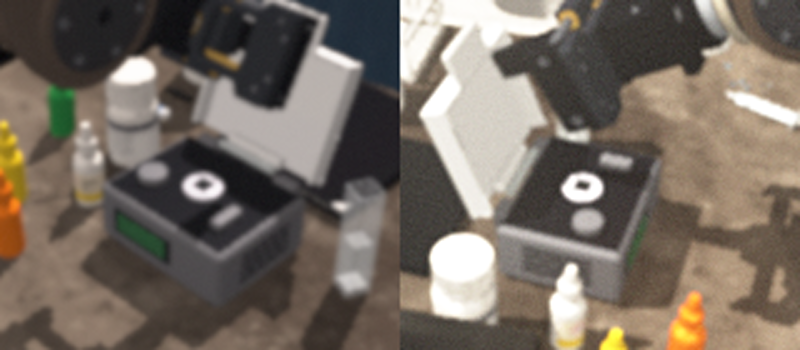

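The lid now rests fully back with the finger clear of it. The round key is at scene px (311,209) and side px (325,218). I'll locate it and check which tilted press is reachable.

```bash
cat >> h.py <<'E'
def low(c,d): # TCP with the lower tip corner at meter point c
    r=Rc(d); return W(c)-22*r.apply([0,0,1])+10*r.apply([1,0,0])
E
python3 - <<'E'
from h import *
print('key',W([-18,42,68]).round(1),onz('scene',(311.2,208.8),68).round(1),onz('side',(325.2,218),68).round(1))
print('orange',onz('scene',(251,208),85).round(),onz('side',(366,248),85).round(),'yellow',onz('scene',(252,191),85).round(),onz('side',(335,264),85).round())
s=arm.get_state()
for dd in (40,45,50,55):
    d=np.radians(dd); q=s['joints']
    for z in (130,61): q,e=ik(low((-18,42,z),d),Rc(d),q); print(dd,z,q.round(2),round(e,4))
E
```

```text
key [528.7  76.7  68. ] [527.7  74.4  68. ] [528.5  80.1  68. ]
orange [436. 158.  85.] [436. 162.  85.] yellow [480. 201.  85.] [486. 213.  85.]
40 130 [ 0.1   0.47  2.4   3.42  0.61 -1.67] 0.0
40 61 [ 0.1   0.67  2.44  3.36  0.84 -1.58] 0.0
45 130 [ 0.09  0.43  2.35  3.48  0.44 -1.74] 0.0
45 61 [ 0.09  0.62  2.39  3.37  0.66 -1.61] 0.0
50 130 [ 0.08  0.41  2.29  3.6   0.28 -1.87] 0.0
50 61 [ 0.08  0.58  2.34  3.4   0.49 -1.66] 0.0
55 130 [ 0.07  0.39  2.24  3.97  0.14 -2.24] 0.0
55 61 [ 0.07  0.55  2.29  3.47  0.33 -1.73] 0.0
```

```bash
python3 - <<'E'
from h import *
s=arm.get_state(); R0=R.from_quat(s['orientation'])
p=s['position']+Rm.apply([-75,0,0]); print(rel(p,R0,s))
d=np.radians(50); t=low((-18,42,100),d); print(t,rel(t,Rc(d),s))
m=R0*R.from_rotvec((R0.inv()*Rc(d)).as_rotvec()/2); print(rel((p+t)/2,m,s))
E
```

```text
[-0.0376 -0.0003 -0.0649  0.      0.      0.    ]
[522.27776571  77.43362585 123.28085385] [-0.0935 -0.0419 -0.0406 -0.0007 -0.2214  0.0025]
[-0.0656 -0.0211 -0.0528 -0.0004 -0.1107  0.0012]
```

Request:
drive_tool([
  [-0.01,0,-0.017,0,0,0,-1],
  [-0.02,0,-0.034,0,0,0,-1],
  [-0.03,0,-0.052,0,0,0,-1],
  [-0.038,0,-0.065,0,0,0,-1],
  [-0.052,-0.01,-0.059,0,-0.055,0,-1],
  [-0.066,-0.021,-0.053,0,-0.11,0,-1],
  [-0.08,-0.032,-0.047,0,-0.165,0,-1],
  [-0.0935,-0.042,-0.0406,0,-0.22,0.002,-1],
])

```text
time_s: 14.6
position: [522.3, 78.1, 123.0]
orientation: [0.938, -0.051, 0.341, 0.018]
wrist_force: [-0.5, -0.1, 0.4]
gripper_width: 0.7
grip_force: 0.0
```

```bash
python3 - <<'E'
from h import *
s=arm.get_state(); R0=R.from_quat(s['orientation']); print(s['joints'].round(2),s['position'],s['wrist_force'],s['time_s'])
c=s['position']+22*R0.apply([0,0,1])-10*R0.apply([1,0,0]); print('low corner meter',Rm.inv().apply(c-[MX,MY,0]))
d=np.radians(50)
for z in (75,70,66,63,61,60): print(z,rel(low((-18,42,z),d),Rc(d),s))
E
```

```text
[ 0.08  0.48  2.32  3.48  0.37 -1.74] [522.28561554  78.06233445 123.0363059 ] [-0.54623331 -0.10041766  0.43470712] 14.6
low corner meter [-18.06540122  42.64859878  99.75429863]
75 [-0.0159  0.0006  0.019  -0.0009  0.0001  0.0005]
70 [-0.0191  0.0006  0.0228 -0.0009  0.0001  0.0005]
66 [-0.0216  0.0006  0.0259 -0.0009  0.0001  0.0005]
63 [-0.0236  0.0006  0.0282 -0.0009  0.0001  0.0005]
61 [-0.0249  0.0006  0.0297 -0.0009  0.0001  0.0005]
60 [-0.0255  0.0006  0.0305 -0.0009  0.0001  0.0005]
```

Request:
drive_tool([
  [-0.008,0,0.0095,0,0,0,-1],
  [-0.016,0,0.019,0,0,0,-1],
  [-0.019,0,0.023,0,0,0,-1],
  [-0.0203,0,0.0243,0,0,0,-1],
  [-0.0216,0,0.0259,0,0,0,-1],
  [-0.0226,0,0.027,0,0,0,-1],
  [-0.0236,0,0.0282,0,0,0,-1],
  [-0.0236,0,0.0282,0,0,0,-1],
])

```text
time_s: 15.6
position: [522.7, 77.5, 86.8]
orientation: [0.938, -0.051, 0.343, 0.019]
wrist_force: [-1.8, 0.4, 5.5]
gripper_width: 0.2
grip_force: 2.4
```

```bash
python3 - <<'E'
from h import *
s=arm.get_state(); R0=R.from_quat(s['orientation']); print(s['wrist_force'],s['time_s'])
c=s['position']+22*R0.apply([0,0,1])-10*R0.apply([1,0,0]); print('low corner meter',Rm.inv().apply(c-[MX,MY,0]))
E
```

```text
[-1.83182972  0.35819961  5.49426649] 15.6
low corner meter [-17.50509233  42.11589883  63.54001839]
```

The key is nearly at the bottom. I'll ease down another 2 mm to feel the stop.

Request:
drive_tool([
  [-0.0003,0,0.0004,0,0,0,-1],
  [-0.0006,0,0.0008,0,0,0,-1],
  [-0.0006,0,0.0008,0,0,0,-1],
  [-0.0009,0,0.0011,0,0,0,-1],
  [-0.0009,0,0.0011,0,0,0,-1],
  [-0.0013,0,0.0015,0,0,0,-1],
  [-0.0013,0,0.0015,0,0,0,-1],
  [-0.0013,0,0.0015,0,0,0,-1],
])

```text
time_s: 16.6
position: [522.9, 77.5, 85.9]
orientation: [0.937, -0.051, 0.344, 0.019]
wrist_force: [-8.2, -0.5, 18.2]
gripper_width: 0.5
grip_force: 9.3
```

The force rose to 18 N and the tip stopped, so the key is all the way down. Now I'll release it and back off.

Request:
drive_tool([
  [0.002,0,-0.0024,0,0,0,-1],
  [0.005,0,-0.006,0,0,0,-1],
  [0.01,0,-0.012,0,0,0,-1],
  [0.017,0,-0.02,0,0,0,-1],
  [0.026,0,-0.031,0,0,0,-1],
  [0.034,0,-0.045,0,0,0,-1],
  [0.042,0,-0.062,0,0,0,-1],
  [0.048,0,-0.08,0,0,0,-1],
])

```text
time_s: 17.6
position: [507.6, 79.3, 177.9]
orientation: [0.938, -0.051, 0.343, 0.018]
wrist_force: [0.4, 0.1, -0.4]
gripper_width: 0.6
grip_force: 0.0
```

```bash
python3 - <<'E'
from h import *
import cv2
s=arm.get_state(); print(s['position'],s['wrist_force'],s['time_s'])
a=arm.get_image("scene")[140:280,250:410]; b=arm.get_image("side")[130:270,250:410]
cv2.imwrite("pics/m6.png",cv2.resize(np.hstack([a,b]),None,fx=2.5,fy=2.5,interpolation=cv2.INTER_CUBIC)[:,:,::-1])
E
```

```text
[507.61344787  79.30648186 177.89397832] [ 0.36461358  0.05735385 -0.40415327] 17.6
```

View pics/m6.png

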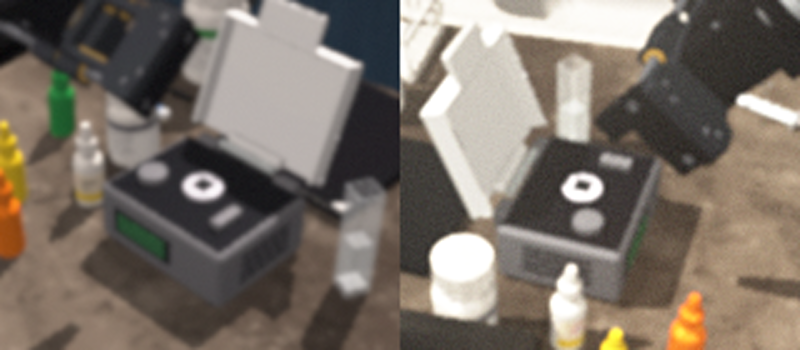

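The lid rests open and the round key is back up at (153,172) in the scene half and (588,220) in the side half. The meter, jar, dropper and cell are where they were, and the arm is touching nothing.

```bash
python3 -c "
from rig import arm
print(arm.hand_in())"
```

```text
the job is handed in; nothing more can be done
None
```

I flipped the colorimeter's lid back until it rested open by itself, pressed the round key to its stop and let it come back up; the last pictures show the meter, jar, dropper and cell unmoved, and I handed the job in at about 18 s.

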